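# Close and lock a circuit board clamp

### The arm

A 6-joint arm with a two-finger parallel gripper is mounted at the origin on the work surface. World frame = base frame: x ahead of the robot, y to its left, z up, the work surface at z = 0. Lengths are in m, angles in rad, forces in N, time in s.
With the tool pointing down it reaches from about 0.35 to 0.775 m from the base axis. Payload 5.5 kg.
Tool frame: the origin (TCP) lies midway between the tips of the shut fingers; the grasp point (between the pads) lies 19 mm behind it; z points along the fingers, y is the line along which they close (so a half turn about z gives the same grasp; the last joint's range is limited). The gripper opens to 85 mm and grips with 20 to 120 N. Pads are 22 mm wide; open, the fingers measure 114 mm over their backs; the gripper's body (76 mm by 85 mm) begins 54 mm behind the grasp point. The pads swing forward as they close: fully open they stand 13 mm farther back than shut.
Start: joints at [0.999, 0.313, 0.046, 1.304, 0, 1.431], TCP at [0.241, 0.522, 0.231] pointing down, gripper open.
Joint ranges: [-2.76, 2.76], [-0.86, 1.69], [-1.03, 1.26], [-2.2, 2.34], [-1.47, 1.5], [-3.14, 3.14]. Speed limits (rad/s): [2.57, 2.57, 3.14, 3.14, 3.14, 3.14].

### API

Orientations are given as a unit quaternion [w, x, y, z].
In Python, from workcell import telemetry, imaging, env gives the robot as it stands. The module is installed in compiled form; this text tells all that it offers.
- The arm moves only by the tool step_arm, never from a script. Its argument "moves" is a list of rows, each a list of 3 entries, a list of its own where there are three numbers: the shift along the tool's x, y, z in mm, then the turn, a rotation vector about the tool's x, y, z in rad, then the finger opening in mm, from 0 to 85.4. A call has 1 to 8 rows; each row is the pose to reach, as a shift and turn from the pose commanded when the call began, along the tool's axes at that moment; what a row does not reach only later rows make up. A row lasts 1/12 s, in which the tool goes at most 41.7 mm and 7.16 degrees, less where a joint would pass 70% of its speed; a pose out of reach is approached as far as the arm can. A call with a gripper value outside its range is refused whole. The fingers move at their own pace and stop on an object; "grip_force" is the grip in N (left out, the last holds). Time passes only in rows, so rows that repeat a pose let the fingers close. It gives the time, the measured TCP pose, the force, the opening and the grip force at its end, in the units of the state.
- telemetry.get_state(): the state, without advancing time (a new reading comes with each control period).
- imaging.read_camera(name): name is "scene" or "top" or "wrist"; returns the picture (384x512x3 uint8, red, green, blue); there is no depth.
- imaging.camera_params(name): a dict with "camera_matrix" (3x3 intrinsics, pixels), "pose" (4x4, takes a point from camera to world coordinates). Camera axes: x right, y up, looking along -z (the intrinsics and any distortion apply to the point x, -y, -z); pixel columns grow to the right and rows downward; lengths in m; the calibration is good to about 2 mm. A picture is of the moment at which its call begins: read the wrist's pose just before it. camera_params takes no time and is no camera call; for the wrist camera it gives the pose at the moment of the call.
- env.hand_in(): hands the job in; it is judged then, once.
The state is a dict: "clock": time; "joint_pos": joint angles; "qvel": joint speeds; "tau": joint torques, N m; "tcp_pos": TCP position; "orientation": TCP orientation; "wrist_force": force on the tool from outside, world axes, zero at the start; "ft_torque": the same for the moment, N m; "finger_gap": finger opening in m; "grip_force": force on a finger pad.
Only numpy, scipy, OpenCV 4.12 (cv2) and the standard library are available. Lean on these libraries where they do the work, as an engineer would, in place of code of your own. Each camera call takes 0.05 s, during which the arm holds its last target. There are 200 camera calls.

### The job

A keypad circuit board lies in a black bench clamp. Close the clamp on it and lock it: push the red knob along the long leg of its L-shaped slot to the corner, so that the jaw runs up to the board, then push it sideways along the short leg, fully to the end by the green dot. Only push the knob, never pull it up out of the slot, and leave the board, solder spool, jar and screwdriver where they are.

Things in the scene. Friction and masses are not known exactly. Their poses are not given: they have to be found in the camera images.
- clamp: Fixed bench clamp, black base 290 x 130 x 12 mm (local x -125 to 165, y -65 to 65). Origin on the table under it. Its x axis is the direction of the first push (knob towards board), its y axis the direction of the second push, z up. The aluminium guide plate covers x -125 to -12, y -60 to 60, top at z = 40 mm, with the L slot (15 mm wide) cut in it. Nothing stands above the plate but the knob; the jaws (x 0 to 165) are 44 mm high.
- slot_start (a point): Centre of the slot's open end, on the plate's top (clamp frame -95, -20, 40 mm); knob axis here when both slides read 0.
- slot_corner (a point): Corner of the L, on the plate's top (clamp frame -45, -20, 40 mm): 50 mm along the clamp's x from slot_start.
- slot_end (a point): Locked end of the slot, on the plate's top (clamp frame -45, 20, 40 mm): 40 mm along the clamp's y from slot_corner. A 14 mm green dot lies 22 mm beyond it.
- knob_mid (a point): Middle of the red round knob, on its axis: upright cylinder of 30 mm diameter, from 46 to 80 mm above the table, this point at 63 mm. Below it a steel pin of 12 mm diameter runs in the slot, with 1.5 mm play on each side. The knob does not turn or tip and stays where it is left.
- jaw (a joint): Slide of knob and moving jaw together along the clamp's x, m: 0 = open, 0.05 = knob at the corner leg, jaw at the board. Friction about 3 N; firm stop at 0.05.
- cross (a joint): Slide of the knob along the clamp's y, m: 0 = in the long leg, 0.04 = locked end. Friction about 2 N; firm stop at 0.04. The slot's inner corner blocks it until jaw is about 0.048.
- knob (a joint): Lift of the knob, m: 0 = down (as it should be), up to 0.02 = pulled out of the slot against a spring (about 5 N to start, 150 N/m).
- board: Loose green circuit board, 80 x 90 x 4 mm, flat in the clamp's nest; origin at the centre of its underside, 28 mm above the table. The closing jaw's lip passes 4 mm over its edge without pushing it.
- spool: Loose blue solder spool, 60 mm diameter, 46 mm high, upright; origin at the centre of its underside. Bystander.
- jar: Loose amber jar, 42 mm diameter, 55 mm high, upright; origin at the centre of its underside. Bystander.
- driver: Loose orange screwdriver lying on the table, 170 mm long, under 35 mm thick; origin near the middle of it at table height. Bystander.
There are look-alikes about, which are no part of the job. What is shaped like the board but brown is not meant.

How it is judged:
On the way:
1. the knob has been pushed along the long leg to the corner (value of joint jaw above 0.046 m), for 0.1 s.
At the end, for the whole second after the job is handed in: The knob rests at the slot's locked end: jaw slide above 46 of 50 mm, cross slide above 36 of 40 mm, knob down (lift under 3 mm) and at rest; the board still flat in its nest (within about 6 mm), and spool, jar and screwdriver within 20 mm of where they started (value of joint jaw above 0.046 m and value of joint cross above 0.036 m and value of joint knob below 0.003 m and velocity of joint cross between -0.005 and 0.005 m/s and x of board in the frame of clamp between 0.099 and 0.113 m and z of board in the frame of clamp below 0.032 m and distance of each of spool, jar, driver from where it was at the start of the episode below 0.02 m); the robot touches nothing.
It fails at once if the knob is pulled up out of its slot (over 6 mm) (value of joint knob above 0.006 m).
It fails at once if the board is lifted or shifted over 10 mm (distance of board from where it was at the start of the episode above 0.01 m).
It fails at once if the spool, jar or screwdriver is moved over 20 mm (distance of any of spool, jar, driver from where it was at the start of the episode above 0.02 m).
It also fails if it takes over 40 s, if anything falls off the work surface, if the arm or the gripper's body presses on something with over 40 N, if the wrist force passes 120 N, or if a joint passes its speed limit or range.

## Working session

There is one attempt and no reset: what is moved stays moved. The work goes in short steps, Python scripts to look and compute and a tool call to move; the robot and the scene stay as the last step left them, time stands still between calls to the robot, and variables do not carry over. Pictures are saved under pics/ and viewed, at most 10 in all, crops included, and the job is handed in when it is done.

Besides the shell and the picture viewer there is one more tool, called after "Call:" by a JSON object that holds its "op" and its "data". step_arm: Moves the arm, as the interface text tells. Its arguments: {"type":"object","properties":{"moves":{"type":"array"},"grip_force":{"type":"number"}},"required":["moves"]}

```bash
mkdir -p pics
cat > h.py <<'E'
import numpy as np,cv2
from workcell import telemetry,imaging,env
def grab(n,f):
    p=imaging.camera_params(n); im=imaging.read_camera(n); cv2.imwrite('pics/'+f,im[:,:,::-1]); return im,p
def ray(p,u,v,z):
    K=np.array(p['camera_matrix']);T=np.array(p['pose'])
    d=np.linalg.inv(K)@[u,v,1]; d=T[:3,:3]@[d[0],-d[1],-d[2]]; o=T[:3,3]
    return o+d*(z-o[2])/d[2]
E
python3 - <<'E'
from h import *
a,p=grab('top','t.png');b,q=grab('scene','s.png')
cv2.imwrite('pics/ts.png',cv2.resize(np.hstack([a,b])[:,:,::-1],(800,300)))
print(p,q.keys(),q['pose'][:3,3] if hasattr(q['pose'],'shape') else q['pose'])
s=telemetry.get_state();print(s['clock'],s['tcp_pos'],s['orientation'])
for n,im,pp in(('top',a,p),('scene',b,q)):
    hsv=cv2.cvtColor(im,cv2.COLOR_RGB2HSV)
    for c,lo,hi in(('red',(0,150,80),(6,255,255)),('red2',(174,150,80),(179,255,255)),('green',(40,90,50),(85,255,255))):
        k,l,st,ce=cv2.connectedComponentsWithStats(cv2.inRange(hsv,lo,hi))
        for i in range(1,k):
            if st[i,4]>15: print(n,c,st[i],ce[i].round(1))
E
```

```text
{'camera_matrix': array([[357.09069454,   0.        , 255.64115173],
       [  0.        , 357.09069454, 190.31954267],
       [  0.        ,   0.        ,   1.        ]]), 'pose': array([[-0.00290124,  0.99069442, -0.13607409,  0.57116338],
       [-0.99995949, -0.00403356, -0.00804641,  0.07905608],
       [-0.0085204 ,  0.13604523,  0.99066599,  0.83566607],
       [ 0.        ,  0.        ,  0.        ,  1.        ]])} dict_keys(['camera_matrix', 'pose']) [ 1.19372046 -0.42994618  0.61455061]
0.1 [0.24037408 0.52182313 0.23050731] [-2.88304478e-04  2.14211698e-01  9.76786908e-01 -7.75963271e-04]
top red [256 230  13  13 130] [262.  235.8]
top green [ 232  139   40   32 1128] [251.4 155. ]
scene red [218  43  46  34 885] [236.   57.5]
scene red [203 170  12  10  87] [208.1 174. ]
scene red [205 181   7   6  21] [207.7 183.1]
scene red2 [229  42  36   9  38] [246.   45.1]
scene green [256 206  54  35 984] [281.8 222.2]
```

View pics/t.png

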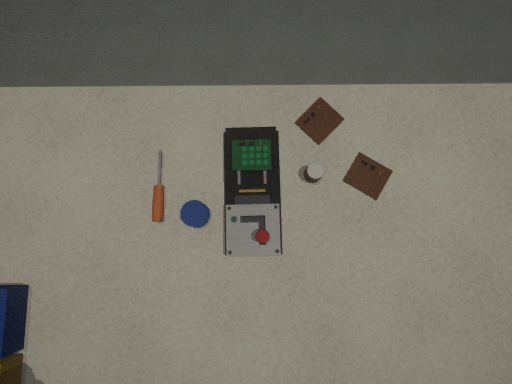

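The top view shows the clamp at columns 223-282, rows 127-257. It holds the green board (251,155), the red knob (262,236) and the green dot (234,219). The spool is at (195,213), the jar at (313,173) and the driver at (158,190). The board-shaped candidates are the green one at (251,155) and brown ones at (320,121) and (368,176). The green one sits in the clamp's nest, so it is the board that's meant.

Run:
```python
from h import *
a=cv2.imread('pics/t.png');p=imaging.camera_params('top')
cv2.imwrite('pics/crop.png',cv2.resize(a[120:265,180:325],(580,580),interpolation=cv2.INTER_CUBIC))
hsv=cv2.cvtColor(a,cv2.COLOR_BGR2HSV)
k=ray(p,262,235.8,.072);print('knob',k)
m=cv2.inRange(hsv,(40,90,50),(85,255,255));c=max(cv2.findContours(m,0,2)[0],key=cv2.contourArea);r=cv2.minAreaRect(c)
print('board',ray(p,*r[0],.032),[ray(p,*x,.032)[:2].round(4) for x in cv2.boxPoints(r)])
sub=np.zeros_like(m);sub[200:262,220:288]=cv2.inRange(hsv,(0,0,110),(179,40,190))[200:262,220:288]
# black base over whole: dark mask
d=np.zeros_like(m);d[122:262,215:290]=cv2.inRange(hsv,(0,0,0),(179,255,70))[122:262,215:290]
c=max(cv2.findContours(d,0,2)[0],key=cv2.contourArea);r2=cv2.minAreaRect(c);print('base px',r2)
m=cv2.inRange(hsv,(50,60,30),(95,255,255))[210:228,226:244];M=cv2.moments(m,True);u,v=226+M['m10']/M['m00'],210+M['m01']/M['m00']
print('dot',M['m00'],u,v,ray(p,u,v,.04))
for n,u,v in(('spool',195,213),('jar',313,173)):print(n,ray(p,u,v,.046))
for x in((226,205),(279.5,204),(281.5,255.5),(226.5,257)):print('plate',ray(p,*x,.04))
```

```text
knob [0.57861998 0.07205188 0.072     ]
board [0.76510711 0.09583612 0.032     ] [array([0.7999, 0.1423]), array([0.8027, 0.0518]), array([0.7308, 0.0499]), array([0.7279, 0.1393])]
base px ((251.7635040283203, 190.33106994628906), (126.6634292602539, 56.47310256958008), 88.66777801513672)
dot 22.0 233.45454545454547 218.86363636363637 [0.61652065 0.13509219 0.04      ]
spool [0.62944169 0.2200097  0.046     ]
jar [ 0.71833569 -0.04336488  0.046     ]
plate [0.6475579  0.15195802 0.04      ]
plate [0.64935748 0.03225512 0.04      ]
plate [0.53595026 0.02923101 0.04      ]
plate [0.53301368 0.14989786 0.04      ]
```

View pics/crop.png

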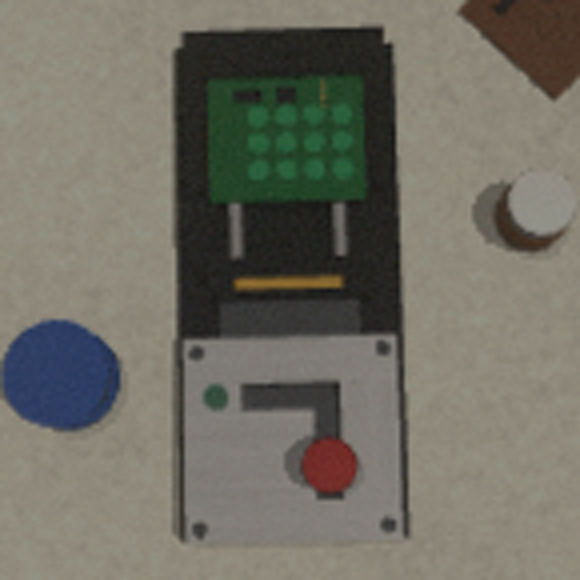

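The crop confirms the green board in the nest. It also shows the knob at crop pixel (329,465) and the slot running up and then left to the green dot. The clamp's yaw is about 1.4°, and the plate sizes fit (120 x 113 mm). First I move behind the knob with the fingers shut.

Call:
{"op": "step_arm", "data": {"moves": [[[-451, -288, 80], [0, 0, -0.456], 0], [[-451, -288, 80], [0, 0, -0.456], 0], [[-451, -288, 80], [0, 0, -0.456], 0], [[-451, -288, 80], [0, 0, -0.456], 0], [[-451, -288, 80], [0, 0, -0.456], 0], [[-451, -288, 80], [0, 0, -0.456], 0], [[-451, -288, 80], [0, 0, -0.456], 0], [[-451, -288, 80], [0, 0, -0.456], 0]]}}

```text
clock: 0.77
tcp_pos: [0.4142, 0.2509, 0.183]
orientation: [-0.0, -0.012, 1.0, -0.0]
wrist_force: [0.9, 0.6, -1.1]
finger_gap: -0.0001
grip_force: 0.0
```

Call:
{"op": "step_arm", "data": {"moves": [[[-112, -183, 60], [0, 0, 0], 0], [[-112, -183, 60], [0, 0, 0], 0], [[-112, -183, 60], [0, 0, 0], 0], [[-112, -183, 60], [0, 0, 0], 0], [[-112, -183, 60], [0, 0, 0], 0], [[-112, -183, 60], [0, 0, 0], 0], [[-112, -183, 60], [0, 0, 0], 0], [[-112, -183, 60], [0, 0, 0], 0]]}}

```text
clock: 1.43
tcp_pos: [0.5297, 0.0721, 0.1227]
orientation: [-0.001, -0.011, 1.0, 0.0]
wrist_force: [-1.0, 0.1, 0.5]
finger_gap: -0.0003
grip_force: 0.0
```

Run:
```python
from h import *
s=telemetry.get_state();print(s['clock'],s['tcp_pos'],s['orientation'],s['wrist_force'],s['joint_pos'])
a,p=grab('wrist','w1.png');b,q=grab('scene','s1.png')
cv2.imwrite('pics/v1.png',cv2.resize(np.hstack([a,b])[:,:,::-1],(800,300)))
hsv=cv2.cvtColor(a,cv2.COLOR_RGB2HSV)
m=cv2.inRange(hsv,(0,150,60),(6,255,255))|cv2.inRange(hsv,(172,150,60),(179,255,255))
k,l,st,ce=cv2.connectedComponentsWithStats(m)
for i in range(1,k):
    if st[i,4]>50: print(st[i],ce[i],ray(p,*ce[i],.08))
```

```text
1.4333 [0.52971043 0.07205942 0.12268363] [-1.07576792e-03 -1.11080823e-02  9.99937681e-01  2.96878278e-04] [-0.97527798  0.12307537  0.45823085] [-1.53111204e-02  2.95469689e-01 -2.52438156e-01  1.02505495e+00
  5.36713287e-04 -3.75283371e-02]
```

View pics/v1.png

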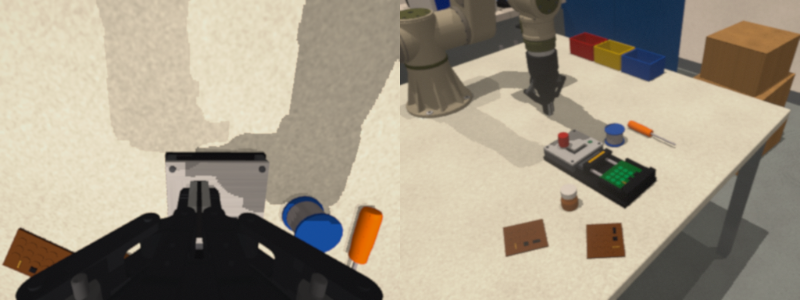

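The wrist view shows the plate, with the fingers hiding the knob. The scene view shows the fingers behind the knob, towards the robot. Next I descend to tip height 53 mm, still behind the knob.

Call:
{"op": "step_arm", "data": {"moves": [[[0, -1, 35], [0, 0, 0], 0], [[0, -1, 70], [0, 0, 0], 0], [[0, -1, 70], [0, 0, 0], 0], [[0, -1, 70], [0, 0, 0], 0]]}}

```text
clock: 1.87
tcp_pos: [0.5278, 0.073, 0.0527]
orientation: [-0.002, -0.013, 1.0, 0.0]
wrist_force: [0.2, -1.1, 0.1]
finger_gap: -0.0001
grip_force: 0.0
```

Run:
```python
from h import *
s=telemetry.get_state();print(s['clock'],s['tcp_pos'],s['orientation'],s['wrist_force'])
b,q=grab('scene','s2.png');a,p=grab('top','t2.png')
c=lambda im,r:cv2.resize(im[r[0]:r[1],r[2]:r[3]],(400,400),interpolation=cv2.INTER_CUBIC)
cv2.imwrite('pics/v2.png',np.hstack([c(b,(110,270,150,310)),c(a,(130,270,190,330))])[:,:,::-1])
```

```text
1.8667 [0.5277642  0.07297128 0.05269814] [-2.24051575e-03 -1.32092495e-02  9.99910230e-01  1.68354218e-04] [ 0.17229913 -1.0855524   0.1289244 ]
```

View pics/v2.png

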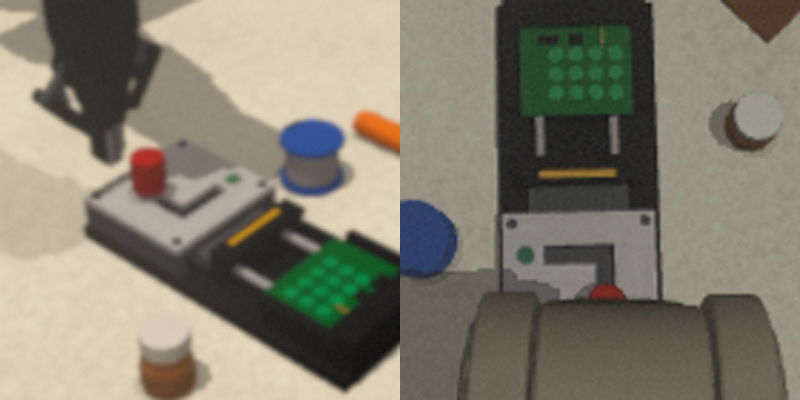

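The fingers stand just behind the red knob (scene crop 148,172) and clear of it. I push along the clamp's x.

Call:
{"op": "step_arm", "data": {"moves": [[[-10, 0, 0], [0, 0, 0], 0], [[-18, 0, 0], [0, 0, 0], 0], [[-25, 0, 0], [0, 0, 0], 0], [[-32, 0, 0], [0, 0, 0], 0], [[-39, 0, 0], [0, 0, 0], 0], [[-46, 0, 0], [0, 0, 0], 0], [[-52, 0, 0], [0, 0, 0], 0], [[-52, 0, 0], [0, 0, 0], 0]]}}

```text
clock: 2.63
tcp_pos: [0.5839, 0.0728, 0.0534]
orientation: [0.001, -0.012, 1.0, 0.0]
wrist_force: [0.6, 0.6, 0.1]
finger_gap: 0.0001
grip_force: 0.0
```

Call:
{"op": "step_arm", "data": {"moves": [[[-3, 0, 0], [0, 0, 0], 0], [[-6, 0, 0], [0, 0, 0], 0], [[-8, 0, 0], [0, 0, 0], 0], [[-8, 0, 0], [0, 0, 0], 0]]}}

```text
clock: 2.97
tcp_pos: [0.5904, 0.073, 0.0532]
orientation: [-0.0, -0.012, 1.0, -0.0]
wrist_force: [-2.1, 0.0, 0.4]
finger_gap: 0.0002
grip_force: 0.9
```

Run:
```python
from h import *
s=telemetry.get_state();print(s['clock'],s['tcp_pos'],s['orientation'],s['wrist_force'])
b,q=grab('scene','s3.png');a,p=grab('top','t3.png')
c=lambda im,r:cv2.resize(im[r[0]:r[1],r[2]:r[3]],(400,400),interpolation=cv2.INTER_CUBIC)
cv2.imwrite('pics/v3.png',np.hstack([c(b,(110,270,150,310)),c(a,(130,270,190,330))])[:,:,::-1])
```

```text
2.9667 [0.59043555 0.07295279 0.05324095] [-7.60152112e-05 -1.20476462e-02  9.99927422e-01 -2.56200898e-06] [-2.08262117  0.00895022  0.36527019]
```

View pics/v3.png

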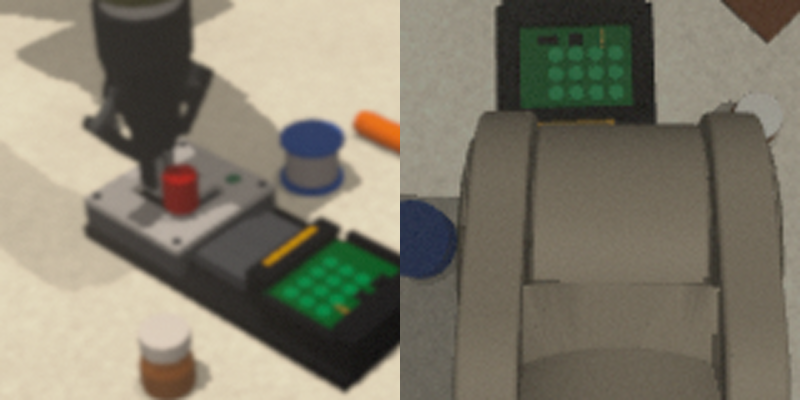

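The knob is now at crop (181,190), near the corner, and the jaw is almost at the board. I push on in small steps until the force shows the stop.

Call:
{"op": "step_arm", "data": {"moves": [[[-2, 0, 0], [0, 0, 0], 0], [[-4, 0, 0], [0, 0, 0], 0], [[-4, 0, 0], [0, 0, 0], 0]]}}

```text
clock: 3.32
tcp_pos: [0.5917, 0.0731, 0.0532]
orientation: [-0.003, -0.012, 1.0, -0.0]
wrist_force: [-8.2, -1.6, 5.3]
finger_gap: 0.0001
grip_force: 4.4
```

Call:
{"op": "step_arm", "data": {"moves": [[[-2, 0, 0], [0, 0, 0], 0], [[-3, 0, 0], [0, 0, 0], 0], [[-3, 0, 0], [0, 0, 0], 0]]}}

```text
clock: 3.57
tcp_pos: [0.5922, 0.0731, 0.0532]
orientation: [-0.005, -0.012, 1.0, -0.0]
wrist_force: [-14.9, -1.4, 11.0]
finger_gap: -0.0001
grip_force: 7.8
```

Firm stop: the tip moved only 0.5 mm while the force grew. I back off and go round to the knob's -y side, staying above the plate.

Call:
{"op": "step_arm", "data": {"moves": [[[15, 0, 0], [0, 0, 0], 0], [[30, 0, 0], [0, 0, 0], 0], [[32, -20, 0], [0, 0, 0], 0], [[30, -50, 0], [0, 0, 0], 0], [[5, -52, 0], [0, 0, 0], 0], [[-18, -52, 0], [0, 0, 0], 0], [[-18, -52, 0], [0, 0, 0], 0], [[-18, -52, 0], [0, 0, 0], 0]]}}

```text
clock: 4.23
tcp_pos: [0.6184, 0.0212, 0.0536]
orientation: [0.001, -0.012, 1.0, -0.0]
wrist_force: [-1.1, -0.2, -0.8]
finger_gap: 0.0001
grip_force: 0.0
```

Run:
```python
from h import *
s=telemetry.get_state();print(s['clock'],s['tcp_pos'],s['orientation'],s['wrist_force'])
b,q=grab('scene','s4.png');a,p=grab('wrist','w4.png')
c=lambda im,r:cv2.resize(im[r[0]:r[1],r[2]:r[3]],(400,400),interpolation=cv2.INTER_CUBIC)
cv2.imwrite('pics/v4.png',np.hstack([c(b,(110,270,150,310)),cv2.resize(a,(400,400))])[:,:,::-1])
```

```text
4.2333 [0.61843883 0.02123748 0.05364243] [ 1.22422310e-03 -1.18924629e-02  9.99928530e-01 -7.51109395e-05] [-1.14472875 -0.21489863 -0.76115057]
```

View pics/v4.png

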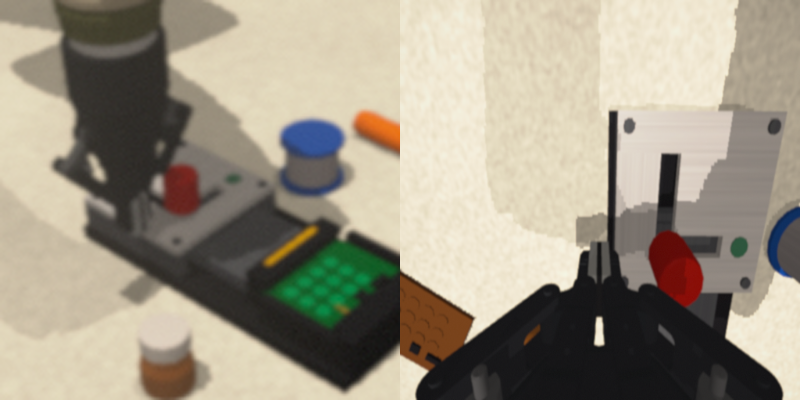

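The wrist view shows the knob at the slot's corner (675,268) and the fingers on its -y side (600,260). I push along y.

Call:
{"op": "step_arm", "data": {"moves": [[[0, 8, 0], [0, 0, 0], 0], [[0, 15, 0], [0, 0, 0], 0], [[0, 22, 0], [0, 0, 0], 0], [[0, 29, 0], [0, 0, 0], 0], [[0, 36, 0], [0, 0, 0], 0], [[0, 43, 0], [0, 0, 0], 0], [[0, 50, 0], [0, 0, 0], 0], [[0, 50, 0], [0, 0, 0], 0]]}}

```text
clock: 5.0
tcp_pos: [0.6151, 0.0733, 0.0535]
orientation: [-0.0, -0.013, 1.0, 0.0]
wrist_force: [0.4, -0.3, 0.2]
finger_gap: -0.0002
grip_force: 0.0
```

Call:
{"op": "step_arm", "data": {"moves": [[[0, 3, 0], [0, 0, 0], 0], [[0, 6, 0], [0, 0, 0], 0], [[0, 8, 0], [0, 0, 0], 0], [[0, 8, 0], [0, 0, 0], 0]]}}

```text
clock: 5.33
tcp_pos: [0.6151, 0.0799, 0.0534]
orientation: [0.0, -0.012, 1.0, 0.0]
wrist_force: [-0.4, -1.8, 1.2]
finger_gap: 0.0003
grip_force: 0.5
```

Call:
{"op": "step_arm", "data": {"moves": [[[0, 2, 0], [0, 0, 0], 0], [[0, 4, 0], [0, 0, 0], 0], [[0, 4, 0], [0, 0, 0], 0]]}}

```text
clock: 5.58
tcp_pos: [0.615, 0.0838, 0.0535]
orientation: [0.0, -0.012, 1.0, 0.0]
wrist_force: [-0.6, -0.9, 0.5]
finger_gap: 0.0001
grip_force: 0.8
```

Call:
{"op": "step_arm", "data": {"moves": [[[0, 2, 0], [0, 0, 0], 0], [[0, 3, 0], [0, 0, 0], 0], [[0, 3, 0], [0, 0, 0], 0]]}}

```text
clock: 5.83
tcp_pos: [0.615, 0.0864, 0.0535]
orientation: [0.0, -0.012, 1.0, -0.0]
wrist_force: [-1.2, -2.2, 1.7]
finger_gap: -0.0001
grip_force: 1.6
```

Not at the stop yet, so I push further.

Call:
{"op": "step_arm", "data": {"moves": [[[0, 2, 0], [0, 0, 0], 0], [[0, 4, 0], [0, 0, 0], 0], [[0, 4, 0], [0, 0, 0], 0]]}}

```text
clock: 6.08
tcp_pos: [0.615, 0.0877, 0.0537]
orientation: [0.0, -0.011, 1.0, -0.003]
wrist_force: [-1.4, -12.5, 2.3]
finger_gap: 0.0003
grip_force: 6.3
```

Call:
{"op": "step_arm", "data": {"moves": [[[0, 2, 0], [0, 0, 0], 0], [[0, 3, 0], [0, 0, 0], 0], [[0, 3, 0], [0, 0, 0], 0]]}}

```text
clock: 6.33
tcp_pos: [0.615, 0.0885, 0.0538]
orientation: [-0.0, -0.01, 1.0, -0.005]
wrist_force: [-1.4, -18.4, 3.0]
finger_gap: 0.0001
grip_force: 9.5
```

Stop reached, with the force rising to 18 N. I retreat in -y, then up and away, and check.

Call:
{"op": "step_arm", "data": {"moves": [[[0, -20, 0], [0, 0, 0], 0], [[0, -40, 0], [0, 0, 0], 0], [[0, -45, -30], [0, 0, 0], 0], [[0, -45, -70], [0, 0, 0], 0], [[40, -45, -100], [0, 0, 0], 0], [[80, -45, -120], [0, 0, 0], 0], [[120, -45, -120], [0, 0, 0], 0], [[150, -45, -120], [0, 0, 0], 0]]}}

```text
clock: 7.0
tcp_pos: [0.4656, 0.0456, 0.1752]
orientation: [0.002, -0.012, 1.0, 0.001]
wrist_force: [-0.1, -0.3, -0.2]
finger_gap: -0.0002
grip_force: 0.0
```

Call:
{"op": "step_arm", "data": {"moves": [[[50, -100, 0], [0, 0, 0], 0], [[50, -100, 0], [0, 0, 0], 0], [[50, -100, 0], [0, 0, 0], 0], [[50, -100, 0], [0, 0, 0], 0], [[50, -100, 0], [0, 0, 0], 0]]}}

```text
clock: 7.42
tcp_pos: [0.4183, -0.0567, 0.1738]
orientation: [0.001, -0.011, 1.0, 0.0]
wrist_force: [-0.3, -0.2, 0.2]
finger_gap: -0.0002
grip_force: 0.0
```

Run:
```python
from h import *
s=telemetry.get_state();print(s['clock'],s['tcp_pos'],s['wrist_force'])
b,q=grab('scene','s5.png');a,p=grab('top','t5.png')
c=lambda im,r:cv2.resize(im[r[0]:r[1],r[2]:r[3]],(400,400),interpolation=cv2.INTER_CUBIC)
cv2.imwrite('pics/v5.png',np.hstack([c(b,(110,270,150,310)),c(a,(120,270,180,330))])[:,:,::-1])
hsv=cv2.cvtColor(a,cv2.COLOR_RGB2HSV)
for c,lo,hi in(('red',(0,150,80),(6,255,255)),('green',(40,90,50),(85,255,255))):
    k,l,st,ce=cv2.connectedComponentsWithStats(cv2.inRange(hsv,lo,hi))
    for i in range(1,k):
        if st[i,4]>15: print(c,st[i],ce[i].round(1),ray(p,*ce[i],.072))
```

```text
7.4167 [ 0.41828137 -0.05672198  0.17379331] [-0.28553341 -0.16248583  0.22533696]
red [237 212  13  13 128] [242.8 217.7] [0.61707183 0.11296107 0.072     ]
green [ 232  139   40   28 1007] [251.3 153.3] [0.75787675 0.0944578  0.072     ]
```

View pics/v5.png

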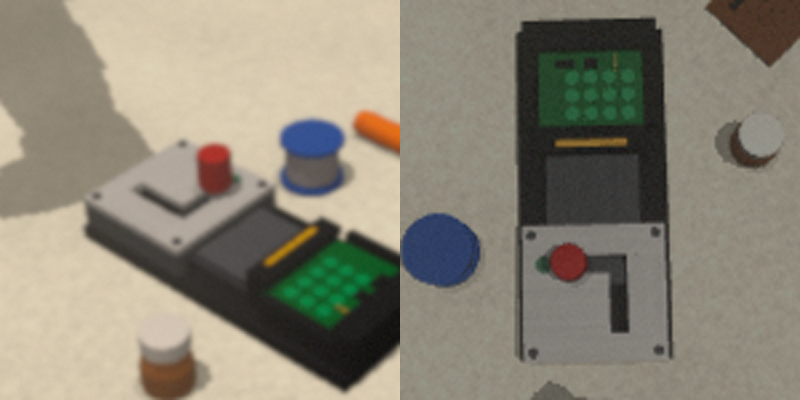

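The knob is at the locked end by the green dot, at (0.617, 0.113) against an expected (0.615, 0.111). The jaw is over the board's edge, and the spool, jar and board are undisturbed.

```bash
python3 -c "
from workcell import env;print(env.hand_in())"
```

```text
the job is handed in; nothing more can be done
None
```

The clamp is closed and locked, with the knob at the green-dot end of its slot and the other objects left where they were; I handed the job in at about 7.5 s, and the hand-in returned no verdict.

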